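Pull the clip-on timer off the counter rail and pack it in its carton

TASK

Put the clip-on timer away: fold both carton flaps right back, well past upright, and pull the timer (the shorter clip-on with the round dial and the round cap on top) straight up off the counter rail against its spring catch. Stand it upright on the counter and let go, take it again by its narrow sides, and lower it upright to the floor of the carton's empty pocket, leaving the flaps folded back. Do not drop it, and leave the other clip-ons, the packed spare timer, the bottle and the cake where they are.

Things in the scene. Friction and masses are not known exactly. Their poses are not given: they have to be found in the camera images.
- timer: White clip-on timer, block 32 (x) x 50 (y, wide) x 78 mm high, round cap (24 mm wide, 5 high) on top, round dial on both broad faces, 0.16 kg. A slot from below (12.4 wide, 30 deep, along y) straddles the rail. Origin: centre of underside, z up. Starts on the rail, underside 30 mm up, 8 mm from its neighbours; a sprung catch holds it with some 12 N; free after rising 30 mm. Stands by itself.
- ticket_a: Bystander on the rail: white clip-on price display, a plain block 32 x 50 x 92 mm high with flat rectangular screens and no cap, same slot and frame as the timer. Leave it on the rail.
- ticket_b: Bystander on the rail, the same as ticket_a. The three clip-ons share the rail's three places, 58 mm apart, in any order.
- rail: Fixed counter rail: an upright aluminium bar 10 mm thick (x), 200 mm long (y), its top edge 60 mm above the counter, on a steel foot 80 x 215 x 6 mm. Origin: centre of the foot's underside; y along the bar.
- carton: Fixed cardboard carton, outside 108 (x) x 120 (y) mm, rim 92 mm high, walls and floor 4 mm. Origin: centre of underside. A 12 mm partition along y (top 70 mm up) leaves two pockets, each 44 (x) x 112 (y) mm, centres at x = -28 and +28; one holds the spare, the other is empty. Fingers have room only at a packed timer's ends (+-y), not at its broad faces.
- flap_near (a joint): Flap on the carton's -x rim, 42 mm long, 118 mm wide, 3 mm thick, stiff crease that stays where left. Angle in rad: 0 lies flat over the carton, 1.57 upright, 2.7 folded down outside (stop). Starts half raised (0.5 to 1.1).
- flap_far (a joint): The same flap on the carton's +x rim.
- hinge_near (a point): Middle of the crease of flap_near, at the carton's -x rim, 93.5 mm above the counter; axes as the carton's.
- hinge_far (a point): Middle of the crease of flap_far, at the carton's +x rim; axes as the carton's.
- spare: Spare timer, like the timer, already standing in one of the two pockets. Leave it.
- pad: Fixed thin dark pad 42 (x) x 108 (y) x 3 mm on the floor of the empty pocket: the timer goes on it. Origin: centre of its underside, 4 mm above the counter; x across the pocket, y along it.
- cake: Bystander: roll cake 54 (x) x 115 (y) mm on a paper board 80 x 135 mm, 54 mm high in all. Origin: centre of the board's underside.
- bottle: Bystander: amber syrup bottle with a cap, 60 mm across, 170 mm high, 0.4 kg. Origin: centre of its underside.
There are look-alikes about, which are no part of the job. What is shaped like the timer but yellow is not meant.

How it is judged:
By the outcome, as a careful person would: the job done as asked, in the order asked, and still so for the second after the job is handed in, with the robot touching nothing.
It also fails if it takes over 72 s, if anything falls off the work surface, if the arm or the gripper's body presses on something with over 40 N, if the wrist force passes 120 N, or if a joint passes its speed limit or range.

ROBOT

A 6-joint arm with a two-finger parallel gripper is mounted at the origin on the work surface. World frame = base frame: x ahead of the robot, y to its left, z up, the work surface at z = 0. Lengths are in m, angles in rad, forces in N, time in s.
With the tool pointing down it reaches from about 0.225 to 0.875 m from the base axis. Payload 3.4 kg.
Tool frame: the origin (TCP) lies where the fingers leave the gripper's body, on its centre line; the fingertips stand 73 mm ahead of it and the grasp point (between the pads) lies 54 mm ahead of it (manip.pinch_z is the distance from the TCP to the grasp point, in m); z points along the fingers, y is the line along which they close (so a half turn about z gives the same grasp; the last joint's range is limited). The gripper opens to 85 mm and grips with 20 to 120 N. Pads are 22 mm wide; open, the fingers measure 114 mm over their backs; the gripper's body (76 mm by 85 mm) begins 54 mm behind the grasp point. The pads swing forward as they close: fully open they stand 13 mm farther back than shut.
Start: joints at [1.019, 0.276, 1.505, -0, 1.361, -0.121], TCP at [0.24, 0.522, 0.304] pointing down, gripper open.
Joint ranges: [-2.89, 2.89], [-0.75, 2.08], [0.22, 2.7], [-1.18, 4.32], [0.11, 2.71], [-2.7, 2.7]. Speed limits (rad/s): [2.57, 2.57, 3.14, 3.14, 3.14, 3.14].

INTERFACE

Orientations are given as a unit quaternion [w, x, y, z].
In Python, from rig import readout, imaging, manip gives the robot as it stands. The module is installed in compiled form; this text tells all that it offers.
- The arm moves only by the tool servo_tool, never from a script. Its argument "moves" is a list of rows, each an object with "dp": the shift along the tool's x, y, z in units of 0.2 m (1.0 is 0.2 m), a list of three; "delta_rot": the turn, a rotation vector about the tool's x, y, z in units of 0.1 rad (1.0 is 0.1 rad), a list of three; "fingers": the opening, from 0 (shut) to 1 (fully open). In form: [{"dp": [dx, dy, dz], "delta_rot": [wx, wy, wz], "fingers": fingers}, ...]. A call has 1 to 5 rows; each row shifts and turns the commanded pose from where the row before left it, along the tool's axes as they then stand; what a row does not reach is not made up. A row lasts 1/10 s, in which the tool goes at most 50 mm and 8.59 degrees, less where a joint would pass 70% of its speed; a pose out of reach is approached as far as the arm can. A call with a number of a shift or a turn outside -1 to 1 is refused whole. A call with a gripper value outside its range is refused whole. The fingers move at their own pace and stop on an object; "force" is the grip in N (left out, the last holds). Time passes only in rows, so rows that do not move let the fingers close. It gives the time, the measured TCP pose, the force, the opening and the grip force at its end, in the units of the state.
- readout.get_state(): the state, without advancing time (a new reading comes with each control period).
- imaging.get_image(name): name is "scene" or "top" or "wrist"; returns (picture, depth): 420x560x3 uint8, red, green, blue; 420x560 float32, m along the optical axis (not along the pixel's ray), 0 where there is no reading.
- imaging.calibration(name): a dict with "intrinsics" (3x3 intrinsics, pixels), "R" (3x3) and "t" (3): a world point X has camera coordinates R X + t; the wrist camera has in their place "hand_eye" (4x4, takes a point from camera to tool coordinates, whose origin is the TCP and whose axes are the flange's). Camera axes: x right, y down, z forward; pixel columns grow to the right and rows downward; lengths in m; the calibration is good to about 2 mm. A picture is of the moment at which its call begins: read the wrist's pose just before it. calibration takes no time and is no camera call.
- manip.sign_off(): hands the job in; it is judged then, once.
The state is a dict: "clock": time; "qpos": joint angles; "qd": joint speeds; "effort": joint torques, N m; "position": TCP position; "ee_rot": TCP orientation; "contact_force": force on the tool from outside, world axes, zero at the start; "moment": the same for the moment, N m; "width": finger opening in m; "gripper_force": force on a finger pad.
Only numpy, scipy, OpenCV 4.12 (cv2) and the standard library are available. Lean on these libraries where they do the work, as an engineer would, in place of code of your own. Each camera call takes 0.05 s, during which the arm holds its last target. There are 200 camera calls.

## Working session

There is one attempt and no reset: what is moved stays moved. The work goes in short steps, Python scripts to look and compute and a tool call to move; the robot and the scene stay as the last step left them, time stands still between calls to the robot, and variables do not carry over. Pictures are saved under pics/ and viewed, at most 10 in all, crops included, and the job is handed in when it is done.

Besides the shell and the picture viewer there is one more tool, called after "Emit:" by a JSON object that holds its "name" and its "arguments", one argument or row to a line. servo_tool: Moves the arm, as the interface text tells. Its arguments: {"type":"object","properties":{"moves":{"type":"array"},"force":{"type":"number"}},"required":["moves"]}

```bash
mkdir -p pics
cat > h.py <<'E'
import numpy as np, cv2
from rig import readout, imaging, manip
from scipy.spatial.transform import Rotation as Ro
def rot(s): q=s["ee_rot"]; return Ro.from_quat([q[1],q[2],q[3],q[0]]).as_matrix()
def shot(n):
    s=readout.get_state(); im,d=imaging.get_image(n); c=imaging.calibration(n); K=np.array(c["intrinsics"])
    if n=="wrist":
        H=np.array(c["hand_eye"]); R=rot(s)@H[:3,:3]; t=rot(s)@H[:3,3]+s["position"]
    else:
        R=np.array(c["R"]).T; t=-R@np.array(c["t"])
    return im,d,K,R,t
def cloud(d,K,R,t):
    v,u=np.mgrid[:d.shape[0],:d.shape[1]]
    P=np.stack([(u-K[0,2])/K[0,0]*d,(v-K[1,2])/K[1,1]*d,d],-1)
    P=P@R.T+t; P[d==0]=np.nan; return P
def save(n,im): cv2.imwrite("pics/"+n+".png",im[...,::-1])
E
python3 - <<'E'
from h import *
for n in("top","scene"):
    im,d,K,R,t=shot(n); save(n+"0",im); np.savez(n+"0",im=im,P=cloud(d,K,R,t)); print(n,t,R[:,2])
s=readout.get_state(); print(s); print(manip.pinch_z); print(rot(s))
E
```

```text
top [ 0.39616981 -0.02563156  0.86993306] [ 0.16625616  0.03603148 -0.98542408]
scene [ 1.10126928 -0.30478465  0.66824637] [-0.66001734  0.34852019 -0.66551543]
{'clock': 0.1, 'qpos': array([ 1.01902302e+00,  2.76523952e-01,  1.50596925e+00,  4.51043206e-05,
        1.36075105e+00, -1.21011749e-01]), 'qd': array([-0.00158463, -0.00077027, -0.0021148 ,  0.00183443, -0.0023446 ,
       -0.0011748 ]), 'effort': array([ 3.73420946e-03, -4.17697942e+01, -2.46406782e+01, -4.10246344e-05,
        5.82386725e-03, -2.15097793e-05]), 'position': array([0.23991315, 0.52217278, 0.30314544]), 'ee_rot': array([-2.93400490e-04,  2.13723965e-01,  9.76893743e-01, -7.72237586e-04]), 'contact_force': array([-0.44387379,  1.4351456 , -0.04059324]), 'moment': array([ 0.00119058, -0.00088611, -0.01879822]), 'gripper_force': 0.0, 'width': 0.08528370054299475}
0.0539
[[-9.08643961e-01  4.17570755e-01 -9.03333563e-04]
 [ 4.17571661e-01  9.08642941e-01 -1.38337470e-03]
 [ 2.43150848e-04 -1.63420156e-03 -9.99998635e-01]]
```

View pics/top0.png

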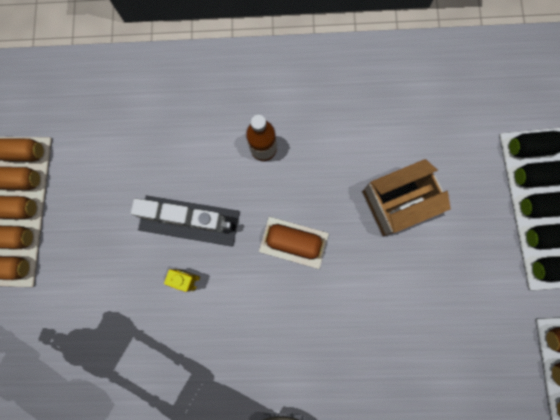

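View pics/scene0.png

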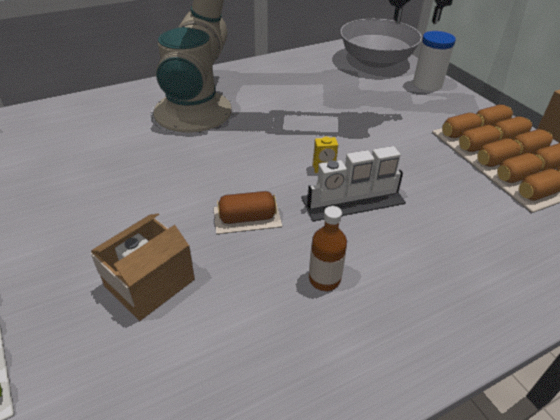

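The top view shows the rail with two tickets and the timer at its right end (208,217), the carton at (405,195) with both flaps half up, the cake at (295,240), the bottle at (262,140) and the yellow decoy at (180,280). In the carton the dark pad shows at (400,190), on the upper side, and the spare at (410,205).

Run:
```python
from h import *
Z=np.load("top0.npz"); im=Z["im"]; P=Z["P"]; Z2=np.load("scene0.npz"); P2=Z2["P"]
print("table z",np.nanmedian(P[300:320,330:380,2]), np.nanmedian(P2[330:360,400:450,2]))
def rect(m,Q,name):
    p=Q[m]; p=p[~np.isnan(p).any(1)]
    (c,sz,a)=cv2.minAreaRect((p[:,:2]*1000).astype(np.float32)); print(name,len(p),np.round(c,1),np.round(sz,1),round(a,1),"z",np.round(np.percentile(p[:,2],[5,50,95]),4)); return p
def win(x0,x1,y0,y1): 
    m=np.zeros(im.shape[:2],bool); m[y0:y1,x0:x1]=1; return m
z=P[...,2]; g=im.astype(int); 
for n,w in dict(A=(130,160,195,222),B=(160,189,200,228),T=(190,222,203,232)).items():
    for lo,hi in((.095,.135),):
        rect(win(*w)&(z>lo)&(z<hi)&(g.min(2)>120),P,n)
rect(win(130,245,190,250)&(z>.0035)&(z<.015)&(g.max(2)<90),P,"foot")
z2=P2[...,2]; 
rect(win(345,375,150,185)&(z2>.115),P2,"B2");rect(win(370,402,145,175)&(z2>.115),P2,"A2");rect(win(315,348,155,175)&(z2>.1),P2,"T2")
rect(win(300,410,165,220)&(z2>.003)&(z2<.015)&(g.max(2)<256),P2,"foot2")
# carton
C=win(355,460,150,245)
rect(C&(z>.02),P,"carton all")
for i in range(155,240,6):
    print(i,[f"{1000*z[i,j]:.0f}" for j in range(360,456,5)])
rect(win(240,290,110,165)&(z>.02),P,"bottle");rect(win(255,335,212,270)&(z>.015),P,"cake");rect(win(160,200,265,295)&(z>.02),P,"yellow")
```

```text
table z 0.000676976615621605 9.428375326958616e-05
A 436 [521.9 246.1] [49.5 33.9] 79.8 z [0.118  0.1217 0.1239]
B 436 [512.  193.5] [58.  33.3] 78.9 z [0.1189 0.122  0.1243]
T 419 [500.  132.5] [49.4 33.3] 79.2 z [0.105  0.1087 0.1142]
foot 1548 [510.5 187.7] [211.1  77.2] 78.7 z [0.0041 0.0062 0.0086]
B2 313 [512.1 193.5] [62.  34.2] 79.5 z [0.116  0.1217 0.1237]
A2 316 [519.9 236.9] [69.  34.7] 80.6 z [0.1165 0.1218 0.1237]
T2 344 [500.5 135.9] [59.8 34.5] 79.8 z [0.1017 0.1083 0.1143]
foot2 1351 [491.9 200.8] [239.3 187.7] 58.9 z [0.0039 0.0066 0.0128]
carton all 3557 [ 535.  -266.5] [110.1 124.6] 21.1 z [0.0415 0.1004 0.1204]
155 ['2', '-0', '2', '-0', '-0', '1', '3', '1', '-0', '-2', '2', '-0', '1', '-1', '2', '0', '2', '0', '2', '3']
161 ['1', '2', '1', '-3', '3', '-0', '2', '-2', '0', '2', '2', '-3', '99', '100', '1', '1', '-0', '0', '3', '3']
167 ['1', '1', '2', '-1', '2', '1', '0', '4', '-0', '97', '99', '104', '107', '111', '115', '1', '1', '1', '1', '1']
173 ['-2', '2', '0', '2', '1', '-0', '95', '99', '106', '106', '112', '114', '117', '120', '123', '-1', '1', '0', '-1',
[... 855 characters left out ...]
'97', '97', '1', '3', '1', '1']
221 ['-0', '1', '-2', '5', '49', '83', '5', '109', '108', '103', '100', '99', '98', '-0', '4', '-2', '0', '-2', '1', '1']
227 ['-0', '1', '-0', '-3', '21', '65', '92', '101', '98', '97', '1', '1', '-0', '1', '1', '-0', '4', '1', '3', '3']
233 ['-2', '-1', '3', '-1', '1', '46', '72', '3', '2', '1', '-1', '0', '3', '-2', '2', '-1', '-1', '3', '2', '2']
239 ['1', '1', '0', '-1', '-0', '3', '1', '-1', '-1', '1', '1', '-0', '0', '-0', '-1', '-1', '1', '1', '0', '-1']
bottle 1038 [663.8  20.2] [52.6 59.4] 6.5 z [0.0382 0.1144 0.1708]
cake 1435 [456.3 -39.3] [116.9  54.1] 72.7 z [0.0403 0.0522 0.0561]
yellow 555 [383.4 191.8] [50.5 35.7] 70.7 z [0.0393 0.0777 0.0841]
```

```bash
cat > fit.py <<'E'
from h import *
def flaps(PP,c0,yaw):
    u=np.array([np.cos(yaw),np.sin(yaw)]);v=np.array([-u[1],u[0]])
    for nm,P in PP.items():
        p=P.reshape(-1,3);p=p[~np.isnan(p).any(1)]
        q=p[:,:2]-c0;q=np.c_[q@u,q@v,p[:,2]];
        q=q[(abs(q[:,0])<.12)&(abs(q[:,1])<.075)&(q[:,2]>.002)]
        yield nm,q
E
python3 - <<'E'
from h import *; from fit import flaps
PP={n:np.load(n+"0.npz")["P"] for n in("top","scene")}
c0=np.array([.535,-.2665])
# partition line, top view
im=np.load("top0.npz")["im"];P=PP["top"];z=P[...,2]
m=np.zeros(z.shape,bool);m[185:212,375:440]=1
m&=(z>.066)&(z<.076)
m=cv2.morphologyEx(m.astype(np.uint8),cv2.MORPH_OPEN,np.ones((2,2)))>0
p=P[m];print(len(p));l=cv2.fitLine((p[:,:2]).astype(np.float32),cv2.DIST_HUBER,0,.01,.01).ravel();a=np.degrees(np.arctan2(l[1],l[0]))%180
print("partition dir",a,"pt",l[2:])
for yaw in (np.radians(a-90),):
  print("yaw",np.degrees(yaw))
  for nm,q in flaps(PP,c0,yaw):
    h=q[q[:,2]>.098]
    print(nm,"bounds hi x",np.percentile(h[:,0],[1,99]),"y",np.percentile(h[:,1],[1,99]))
    for sg in(-1,1):
        f=h[(h[:,0]*sg>.005)]
        A=np.c_[f[:,0],f[:,1],np.ones(len(f))];w=np.ones(len(f))
        for _ in range(8):
            k=np.linalg.lstsq(A*w[:,None],f[:,2]*w,rcond=None)[0];r=f[:,2]-A@k;w=1/(1+(r/.002)**2)
        print(sg,len(f),"slope",k,"ang",np.arctan(abs(k[0])),"crease x at .0935:",(.0935-k[2])/k[0],"y range",np.percentile(f[abs(r)<.004][:,1],[1,50,99]),"std",np.std(r))
    pd=q[(q[:,2]>.003)&(q[:,2]<.012)&(abs(q[:,0])<.05)&(abs(q[:,1])<.05)]
    print("pad",len(pd),np.percentile(pd[:,0],[2,50,98]),np.percentile(pd[:,1],[2,98]) if len(pd) else 0)
    w=q[(q[:,2]>.02)&(q[:,2]<.08)]; print("wall x",np.percentile(w[:,0],[1,99]),"y",np.percentile(w[:,1],[1,99]))
    t=q[(q[:,2]>.066)&(q[:,2]<.074)&(abs(q[:,0])<.02)];print("part x",np.percentile(t[:,0],[5,50,95]))
E
```

```text
331
partition dir 109.877945 pt [ 0.5351096 -0.274091 ]
yaw 19.877945
top bounds hi x [-0.05138212  0.05183615] y [-0.05785853  0.0580409 ]
-1 1070 slope [0.7074387  0.01306154 0.13476856] ang 0.6157009533402663 crease x at .0935: -0.05833517583733936 y range [-0.0588498  -0.00068094  0.05727333] std 0.001348939798645991
1 898 slope [-0.83886214 -0.01651055  0.14168571] ang 0.6979923192456081 crease x at .0935: 0.05744174763020134 y range [-0.05720114  0.00070001  0.05888806] std 0.0013085267199367018
pad 437 [-0.0160627   0.018841    0.03166733] [-0.04825881  0.030582  ]
wall x [-0.05251464  0.04870923] y [-0.05739401  0.06262113]
part x [-0.0100294  -0.00020876  0.00678838]
scene bounds hi x [-0.0498502   0.05142954] y [-0.05915095  0.0571454 ]
-1 390 slope [0.69260577 0.01532794 0.1348826 ] ang 0.6057461391137411 crease x at .0935: -0.059749143670848076 y range [-0.06069919 -0.00575061  0.05585569] std 0.000972002533199872
1 1718 slope [-0.83212152 -0.01983338  0.14041046] ang 0.6940226815105086 crease x at .0935: 0.05637453448551767 y range [-0.05853338 -0.00410954  0.05726459] std 0.0015861286532145966Traceback (most recent call last):
  File "<stdin>", line 23, in <module>
    return _quantile_unchecked(
        a, q, axis, out, overwrite_input, method, keepdims, weights)
    return _ureduce(a,
                    func=_quantile_ureduce_func,
    ...<5 lines>...
                    overwrite_input=overwrite_input,
                    method=method)
    r = func(a, **kwargs)
    result = _quantile(arr,
                       quantiles=q,
    ...<2 lines>...
                       out=out,
                       weights=wgt)
    slices_having_nans = np.isnan(arr[-1, ...])
                                  ~~~^^^^^^^^^
IndexError: index -1 is out of bounds for axis 0 with size 0
```

```bash
cat >> h.py <<'E'
def Rt(yaw): # tool down, tool y axis at world angle yaw (deg)
    a=np.radians(yaw); y=np.array([np.cos(a),np.sin(a),0]); z=np.array([0,0,-1.]); return np.c_[np.cross(y,z),y,z]
def plan(pos,yaw,vmax=.05,n=0,start=None,f=None):
    """rows (tool units) from the present pose to pos/yaw; prints them"""
    s=readout.get_state()
    R,p=(rot(s),np.array(s["position"])) if start is None else start
    pos=np.array(pos,float); T=Rt(yaw); rv=Ro.from_matrix(R.T@T).as_rotvec()
    n=n or int(max(np.ceil(np.linalg.norm(pos-p)/vmax),np.ceil(np.linalg.norm(rv)/.1),1)); 
    for i in range(n):
        d=R.T@(pos-p)/(n-i)/.2; w=Ro.from_matrix(R.T@T).as_rotvec()/(n-i)/.1
        d=np.round(d,3);w=np.round(w,2)
        print('{"dp":%s,"delta_rot":%s},'%(list(map(float,d)),list(map(float,w))))
        p=p+R@d*.2; R=R@Ro.from_rotvec(w*.1).as_matrix()
    print("end",np.round(p,4),n); return R,p
C0=np.array([.535,-.2665]); CY=21.0
def cart(x,y=0): a=np.radians(CY); return C0+[x*np.cos(a)-y*np.sin(a),x*np.sin(a)+y*np.cos(a)]
def st():
    s=readout.get_state(); print(round(s["clock"],2),np.round(s["position"],4),"yaw",np.round(np.degrees(np.arctan2(rot(s)[1,1],rot(s)[0,1])),2),"F",np.round(s["contact_force"],1),s["width"],s["gripper_force"],np.round(s["qpos"],2))
E
python3 - <<'E'
from h import *
s=readout.get_state()
plan([*cart(0),.26],-69)
E
```

```text
{"dp":[-0.124, -0.124, 0.009],"delta_rot":[-0.0, 0.0, 0.98]},
{"dp":[-0.136, -0.111, 0.009],"delta_rot":[-0.0, 0.0, 0.98]},
{"dp":[-0.146, -0.097, 0.009],"delta_rot":[-0.0, 0.0, 0.98]},
{"dp":[-0.155, -0.082, 0.009],"delta_rot":[-0.0, 0.0, 0.98]},
{"dp":[-0.162, -0.067, 0.009],"delta_rot":[-0.0, 0.0, 0.98]},
{"dp":[-0.168, -0.05, 0.009],"delta_rot":[-0.0, 0.0, 0.98]},
{"dp":[-0.172, -0.034, 0.009],"delta_rot":[-0.0, 0.0, 0.98]},
{"dp":[-0.175, -0.017, 0.009],"delta_rot":[-0.0, 0.0, 0.98]},
{"dp":[-0.175, 0.0, 0.009],"delta_rot":[-0.0, 0.0, 0.98]},
{"dp":[-0.175, 0.018, 0.009],"delta_rot":[-0.0, 0.0, 0.97]},
{"dp":[-0.172, 0.034, 0.009],"delta_rot":[-0.0, 0.0, 0.98]},
{"dp":[-0.168, 0.051, 0.009],"delta_rot":[-0.0, 0.0, 0.97]},
{"dp":[-0.162, 0.067, 0.009],"delta_rot":[0.0, 0.0, 0.98]},
{"dp":[-0.155, 0.083, 0.009],"delta_rot":[0.0, 0.0, 0.97]},
{"dp":[-0.146, 0.097, 0.009],"delta_rot":[0.0, 0.0, 0.98]},
{"dp":[-0.136, 0.111, 0.009],"delta_rot":[0.0, 0.0, 0.97]},
{"dp":[-0.124, 0.124, 0.009],"delta_rot":[0.0, 0.0, 0.98]},
{"dp":[-0.112, 0.135, 0.01],"delta_rot":[0.0, 0.0, 0.97]},
{"dp":[-0.098, 0.145, 0.009],"delta_rot":[0.0, 0.0, 0.98]},
{"dp":[-0.083, 0.154, 0.01],"delta_rot":[0.0, 0.0, 0.97]},
{"dp":[-0.068, 0.162, 0.009],"delta_rot":[0.0, 0.0, 0.98]},
{"dp":[-0.052, 0.168, 0.01],"delta_rot":[0.0, 0.0, 0.97]},
{"dp":[-0.035, 0.172, 0.009],"delta_rot":[0.0, 0.01, 0.98]},
{"dp":[-0.019, 0.174, 0.01],"delta_rot":[0.01, 0.0, 0.97]},
end [ 0.5349 -0.2665  0.26  ] 24
```

Emit:
{"name": "servo_tool", "arguments": {
  "moves": [
    {"dp": [-0.124,-0.124,0.009],"delta_rot": [0,0,0.98],"fingers": 0},
    {"dp": [-0.136,-0.111,0.009],"delta_rot": [0,0,0.98],"fingers": 0},
    {"dp": [-0.146,-0.097,0.009],"delta_rot": [0,0,0.98],"fingers": 0},
    {"dp": [-0.155,-0.082,0.009],"delta_rot": [0,0,0.98],"fingers": 0},
    {"dp": [-0.162,-0.067,0.009],"delta_rot": [0,0,0.98],"fingers": 0}
  ]
}}

```text
clock: 0.6
position: [0.3014, 0.3567, 0.2945]
ee_rot: [-0.0, 0.446, 0.895, -0.0]
contact_force: [0.8, -0.4, -0.0]
width: 0.0121
gripper_force: 0.0
```

Emit:
{"name": "servo_tool", "arguments": {
  "moves": [
    {"dp": [-0.168,-0.05,0.009],"delta_rot": [0,0,0.98],"fingers": 0},
    {"dp": [-0.172,-0.034,0.009],"delta_rot": [0,0,0.98],"fingers": 0},
    {"dp": [-0.175,-0.017,0.009],"delta_rot": [0,0,0.98],"fingers": 0},
    {"dp": [-0.175,0,0.009],"delta_rot": [0,0,0.98],"fingers": 0},
    {"dp": [-0.175,0.018,0.009],"delta_rot": [0,0,0.97],"fingers": 0}
  ]
}}

```text
clock: 1.1
position: [0.3629, 0.1924, 0.2856]
ee_rot: [-0.0, 0.649, 0.76, -0.0]
contact_force: [0.2, 0.7, 1.2]
width: 0.0
gripper_force: 0.0
```

Emit:
{"name": "servo_tool", "arguments": {
  "moves": [
    {"dp": [-0.172,0.034,0.009],"delta_rot": [0,0,0.98],"fingers": 0},
    {"dp": [-0.168,0.051,0.009],"delta_rot": [0,0,0.97],"fingers": 0},
    {"dp": [-0.162,0.067,0.009],"delta_rot": [0,0,0.98],"fingers": 0},
    {"dp": [-0.155,0.083,0.009],"delta_rot": [0,0,0.97],"fingers": 0},
    {"dp": [-0.146,0.097,0.009],"delta_rot": [0,0,0.98],"fingers": 0}
  ]
}}

```text
clock: 1.6
position: [0.4244, 0.0281, 0.2766]
ee_rot: [-0.0, 0.814, 0.581, -0.0]
contact_force: [0.7, -0.1, 0.7]
width: -0.0001
gripper_force: 0.0
```

Emit:
{"name": "servo_tool", "arguments": {
  "moves": [
    {"dp": [-0.136,0.111,0.009],"delta_rot": [0,0,0.97],"fingers": 0},
    {"dp": [-0.124,0.124,0.009],"delta_rot": [0,0,0.98],"fingers": 0},
    {"dp": [-0.112,0.135,0.01],"delta_rot": [0,0,0.97],"fingers": 0},
    {"dp": [-0.098,0.145,0.009],"delta_rot": [0,0,0.98],"fingers": 0},
    {"dp": [-0.083,0.154,0.01],"delta_rot": [0,0,0.97],"fingers": 0}
  ]
}}

```text
clock: 2.1
position: [0.486, -0.136, 0.2671]
ee_rot: [-0.0, 0.93, 0.367, -0.0]
contact_force: [0.4, 1.0, -0.6]
width: 0.0001
gripper_force: 0.0
```

Emit:
{"name": "servo_tool", "arguments": {
  "moves": [
    {"dp": [-0.068,0.162,0.009],"delta_rot": [0,0,0.98],"fingers": 0},
    {"dp": [-0.052,0.168,0.01],"delta_rot": [0,0,0.97],"fingers": 0},
    {"dp": [-0.035,0.172,0.009],"delta_rot": [0,0.01,0.98],"fingers": 0},
    {"dp": [-0.019,0.174,0.01],"delta_rot": [0.01,0,0.97],"fingers": 0},
    {"dp": [0,0,0],"delta_rot": [0,0,0],"fingers": 0}
  ]
}}

```text
clock: 2.6
position: [0.5364, -0.2703, 0.2586]
ee_rot: [0.0, 0.984, 0.18, 0.0]
contact_force: [-1.0, 0.0, -0.7]
width: 0.0002
gripper_force: 0.0
```

Run:
```python
from h import *
st(); print(rot(readout.get_state()))
im,d,K,R,t=shot("wrist"); save("w1",im); P=cloud(d,K,R,t); np.savez("w1",im=im,P=P)
plan([*cart(0),.178],-69,vmax=.03)
```

```text
2.6 [ 0.5364 -0.2703  0.2586] yaw -69.22 F [-1.   0.  -0.7] 0.00018542684873473314 0.0 [-0.58  0.34  1.52 -0.    1.28  0.63]
[[ 9.34968702e-01  3.54729217e-01  8.42144748e-04]
 [ 3.54729739e-01 -9.34968705e-01 -5.77791885e-04]
 [ 5.82419321e-04  8.38951115e-04 -9.99999478e-01]]
{"dp":[0.0, -0.002, 0.134],"delta_rot":[-0.01, -0.0, -0.01]},
{"dp":[0.0, -0.002, 0.135],"delta_rot":[-0.01, -0.0, -0.0]},
{"dp":[0.001, -0.003, 0.134],"delta_rot":[-0.0, -0.0, -0.01]},
end [ 0.535  -0.2664  0.1781] 3
```

View pics/w1.png

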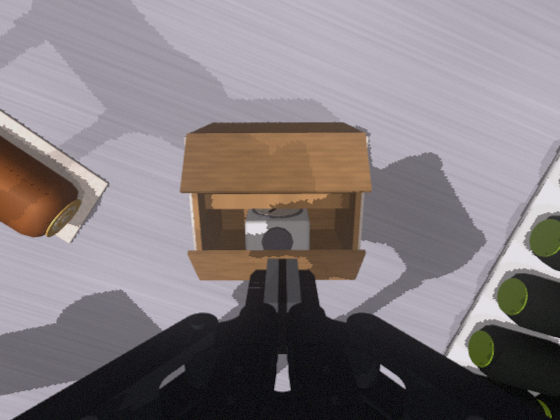

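The wrist view confirms it: image up is the carton's +x, the spare is in the lower (-x) pocket at (277,225), and the shut fingers (280,270) are over the gap between the flaps. I'll go down now.

Emit:
{"name": "servo_tool", "arguments": {
  "moves": [
    {"dp": [0,0,0],"delta_rot": [0,0,0],"fingers": 0},
    {"dp": [0,0,0.1],"delta_rot": [0,0,0],"fingers": 0}
  ]
}}

```text
clock: 2.85
position: [0.536, -0.2657, 0.2422]
ee_rot: [0.001, 0.983, 0.183, 0.002]
contact_force: [0.5, 0.2, 0.8]
width: -0.0
gripper_force: 0.0
```

Run:
```python
from h import *
st()
s=readout.get_state(); a=np.radians(CY); d=s["position"][:2]-C0; print("carton frame",d@[np.cos(a),np.sin(a)],d@[-np.sin(a),np.cos(a)])
plan([*cart(0),.178],-69,vmax=.03)
from fit import flaps
P=np.load("w1.npz")["P"]
for nm,q in flaps({"w":P},C0,np.radians(CY)):
    for sg in(-1,1):
        f=q[(q[:,0]*sg>.012)&(q[:,2]>.097)&(q[:,2]<.128)]
        A=np.c_[f[:,0],f[:,1],np.ones(len(f))];w=np.ones(len(f))
        for _ in range(8):
            k=np.linalg.lstsq(A*w[:,None],f[:,2]*w,rcond=None)[0];r=f[:,2]-A@k;w=1/(1+(r/.002)**2)
        g=f[abs(r)<.003];print(sg,len(g),k,(.0935-k[2])/k[0],np.percentile(g,[1,99],axis=0).round(4))
```

```text
2.85 [ 0.536  -0.2657  0.2422] yaw -68.9 F [0.5 0.2 0.8] -3.464658058070618e-05 0.0 [-0.58  0.35  1.56  0.    1.23  0.62]
carton frame 0.0012529262152680839 0.0004034559995704871
{"dp":[-0.003, 0.0, 0.107],"delta_rot":[0.01, -0.01, 0.01]},
{"dp":[-0.002, 0.001, 0.107],"delta_rot":[0.01, -0.02, 0.0]},
{"dp":[-0.002, 0.0, 0.107],"delta_rot":[0.01, -0.01, 0.01]},
end [ 0.535  -0.2664  0.178 ] 3
-1 3881 [ 7.11208065e-01 -1.89848712e-04  1.34689127e-01] -0.05791431350590409 [[-0.0521 -0.0581  0.0975]
 [-0.0195  0.058   0.1204]]
1 10330 [-0.84556089 -0.00108616  0.14163333] 0.05692474109021386 [[ 0.0218 -0.058   0.0973]
 [ 0.0526  0.0577  0.1227]]
```

Emit:
{"name": "servo_tool", "arguments": {
  "moves": [
    {"dp": [-0.002,0,0.1],"delta_rot": [0,0,0],"fingers": 0},
    {"dp": [-0.002,0,0.1],"delta_rot": [0,0,0],"fingers": 0},
    {"dp": [0,0,0.12],"delta_rot": [0,0,0],"fingers": 0},
    {"dp": [0,0,0],"delta_rot": [0,0,0],"fingers": 0}
  ]
}}

```text
clock: 3.25
position: [0.5322, -0.2635, 0.1732]
ee_rot: [-0.003, 0.983, 0.183, -0.002]
contact_force: [-1.0, 0.1, -0.6]
width: -0.0001
gripper_force: 0.0
```

Run:
```python
from h import *
st()
s=readout.get_state(); a=np.radians(CY); d=s["position"][:2]-C0; print("carton frame",d@[np.cos(a),np.sin(a)],d@[-np.sin(a),np.cos(a)])
```

```text
3.25 [ 0.5322 -0.2635  0.1732] yaw -68.88 F [-1.   0.1 -0.6] -6.742439949411018e-05 0.0 [-0.58  0.41  1.65  0.    1.09  0.62]
carton frame -0.0015616984377566266 0.0037644888000346256
```

Emit:
{"name": "servo_tool", "arguments": {
  "moves": [
    {"dp": [0.06,0.01,-0.015],"delta_rot": [0,0,0],"fingers": 0},
    {"dp": [0.06,0.01,-0.01],"delta_rot": [0,0,0],"fingers": 0},
    {"dp": [0.05,0,0],"delta_rot": [0,0,0],"fingers": 0},
    {"dp": [0.05,0,0],"delta_rot": [0,0,0],"fingers": 0},
    {"dp": [0.04,0,0],"delta_rot": [0,0,0],"fingers": 0}
  ]
}}

```text
clock: 3.75
position: [0.5857, -0.2511, 0.1814]
ee_rot: [-0.0, 0.983, 0.183, 0.001]
contact_force: [-0.9, -0.4, 0.1]
width: -0.0004
gripper_force: 0.5
```

Emit:
{"name": "servo_tool", "arguments": {
  "moves": [
    {"dp": [0.03,0,0],"delta_rot": [0,0,0],"fingers": 0},
    {"dp": [0.02,0,0],"delta_rot": [0,0,0],"fingers": 0},
    {"dp": [0.015,0,0],"delta_rot": [0,0,0],"fingers": 0},
    {"dp": [0,0,0],"delta_rot": [0,0,0],"fingers": 0}
  ]
}}

```text
clock: 4.15
position: [0.597, -0.2465, 0.1808]
ee_rot: [-0.001, 0.983, 0.182, 0.001]
contact_force: [0.3, -0.3, 0.3]
width: 0.0003
gripper_force: 0.0
```

```bash
cat >> h.py <<'E'
def cf():
    s=readout.get_state(); a=np.radians(CY); d=s["position"][:2]-C0; print("carton frame",np.round([d@[np.cos(a),np.sin(a)],d@[-np.sin(a),np.cos(a)]],4))
def flapang(n):
    from fit import flaps
    im,d,K,R,t=shot(n); P=cloud(d,K,R,t)
    for nm,q in flaps({n:P},C0,np.radians(CY)):
        for sg in(-1,1):
            f=q[(q[:,0]*sg>.03)&(q[:,2]>.0955)&(q[:,2]<.14)&(abs(q[:,1])>.022)]; f[:,0]*=sg
            if len(f)<20: print(sg,"few",len(f)); continue
            e=f[:,0]-.0555; h=f[:,2]-.0935
            print(sg,len(f),"pct",np.percentile(f,[2,50,98],axis=0).round(4).tolist(),"ang",round(float(np.median(np.arctan2(h,-e)[np.hypot(e,h)>.015])),2))
    return im,P
E
python3 - <<'E'
from h import *
st();cf();im,P=flapang("top");flapang("scene")
E
```

```text
4.15 [ 0.597  -0.2465  0.1808] yaw -68.98 F [ 0.3 -0.3  0.3] 0.0002604600796963427 0.0 [-0.5   0.46  1.53  0.    1.15  0.7 ]
carton frame [ 0.065  -0.0036]
-1 few 1
1 318 pct [[0.0544, 0.024, 0.0964], [0.0703, 0.0434, 0.1068], [0.0886, 0.0585, 0.1184]] ang 2.46
-1 67 pct [[0.0312, -0.0602, 0.0965], [0.044, -0.0452, 0.1045], [0.0544, -0.0267, 0.1125]] ang 0.71
1 483 pct [[0.0533, -0.0597, 0.0964], [0.0745, -0.0269, 0.11], [0.0889, 0.0564, 0.1189]] ang 2.45
```

Emit:
{"name": "servo_tool", "arguments": {
  "moves": [
    {"dp": [0.03,0,0.01],"delta_rot": [0,0,0],"fingers": 0},
    {"dp": [0.015,0,0],"delta_rot": [0,0,0],"fingers": 0},
    {"dp": [-0.1,-0.01,0],"delta_rot": [0,0,0],"fingers": 0},
    {"dp": [-0.15,-0.01,0],"delta_rot": [0,0,0],"fingers": 0},
    {"dp": [-0.12,0,0],"delta_rot": [0,0,0],"fingers": 0}
  ]
}}

```text
clock: 4.75
position: [0.5336, -0.2661, 0.1786]
ee_rot: [-0.001, 0.983, 0.183, 0.0]
contact_force: [0.5, -0.0, 1.0]
width: -0.0002
gripper_force: 0.0
```

Emit:
{"name": "servo_tool", "arguments": {
  "moves": [
    {"dp": [-0.06,0,0],"delta_rot": [0,0,0],"fingers": 0},
    {"dp": [-0.06,0,0],"delta_rot": [0,0,0],"fingers": 0},
    {"dp": [-0.05,0,0],"delta_rot": [0,0,0],"fingers": 0},
    {"dp": [-0.05,0,0],"delta_rot": [0,0,0],"fingers": 0},
    {"dp": [-0.05,0,0],"delta_rot": [0,0,0],"fingers": 0}
  ]
}}

```text
clock: 5.25
position: [0.4839, -0.2858, 0.1786]
ee_rot: [-0.001, 0.983, 0.182, 0.001]
contact_force: [1.5, 1.5, -0.7]
width: -0.0001
gripper_force: 0.6
```

Emit:
{"name": "servo_tool", "arguments": {
  "moves": [
    {"dp": [-0.04,0,0],"delta_rot": [0,0,0],"fingers": 0},
    {"dp": [-0.03,0,0],"delta_rot": [0,0,0],"fingers": 0},
    {"dp": [-0.03,0,0],"delta_rot": [0,0,0],"fingers": 0},
    {"dp": [-0.02,0,0],"delta_rot": [0,0,0],"fingers": 0},
    {"dp": [0,0,0],"delta_rot": [0,0,0],"fingers": 0}
  ]
}}

```text
clock: 5.75
position: [0.465, -0.294, 0.1807]
ee_rot: [0.0, 0.983, 0.181, 0.005]
contact_force: [8.8, 5.2, 6.1]
width: 0.0003
gripper_force: 4.7
```

Run:
```python
from h import *
st();cf();im,P=flapang("top");flapang("scene")
```

```text
5.75 [ 0.465  -0.294   0.1807] yaw -69.13 F [8.8 5.2 6.1] 0.00031059053999294827 4.709033444523811 [-0.69  0.33  1.75  0.01  1.05  0.51]
carton frame [-0.0752 -0.0006]
-1 336 pct [[0.0541, 0.0228, 0.0961], [0.0711, 0.0441, 0.1038], [0.0917, 0.0585, 0.1132]] ang 2.61
1 785 pct [[0.0543, -0.058, 0.0959], [0.0732, -0.0221, 0.105], [0.0915, 0.0576, 0.1138]] ang 2.6
-1 977 pct [[0.0549, -0.0591, 0.0962], [0.074, -0.0259, 0.1047], [0.0925, 0.0564, 0.1134]] ang 2.62
1 636 pct [[0.0536, -0.0596, 0.096], [0.0745, -0.0266, 0.106], [0.0914, 0.0564, 0.1141]] ang 2.6
```

Emit:
{"name": "servo_tool", "arguments": {
  "moves": [
    {"dp": [0.04,0,-0.1],"delta_rot": [0,0,0],"fingers": 0},
    {"dp": [0,0,-0.2],"delta_rot": [0,0,0],"fingers": 0},
    {"dp": [0,0,-0.2],"delta_rot": [0,0,0],"fingers": 0},
    {"dp": [0,0,0],"delta_rot": [0,0,0],"fingers": 0.7}
  ]
}}

```text
clock: 6.25
position: [0.4708, -0.2934, 0.2843]
ee_rot: [0.004, 0.983, 0.183, 0.004]
contact_force: [-0.3, 0.1, 0.4]
width: 0.0132
gripper_force: 0.0
```

Run:
```python
from h import *
st(); plan([.4995,.1315,.27],-11)
```

```text
6.25 [ 0.4708 -0.2934  0.2843] yaw -68.97 F [-0.3  0.1  0.4] 0.0132207103478458 0.0 [-0.68  0.25  1.59  0.    1.29  0.52]
{"dp":[0.081, -0.176, 0.005],"delta_rot":[0.01, -0.0, -0.92]},
{"dp":[0.097, -0.167, 0.006],"delta_rot":[0.01, -0.0, -0.92]},
{"dp":[0.112, -0.158, 0.006],"delta_rot":[0.01, -0.0, -0.92]},
{"dp":[0.126, -0.147, 0.006],"delta_rot":[0.01, -0.0, -0.92]},
{"dp":[0.139, -0.134, 0.006],"delta_rot":[0.01, -0.0, -0.92]},
{"dp":[0.151, -0.121, 0.006],"delta_rot":[0.01, -0.0, -0.92]},
{"dp":[0.162, -0.107, 0.006],"delta_rot":[0.01, -0.0, -0.92]},
{"dp":[0.171, -0.091, 0.007],"delta_rot":[0.01, -0.0, -0.92]},
{"dp":[0.178, -0.075, 0.007],"delta_rot":[0.01, -0.0, -0.92]},
{"dp":[0.185, -0.059, 0.006],"delta_rot":[0.01, -0.0, -0.92]},
{"dp":[0.189, -0.042, 0.007],"delta_rot":[0.01, -0.01, -0.92]},
end [0.4994 0.1316 0.27  ] 11
```

Emit:
{"name": "servo_tool", "arguments": {
  "moves": [
    {"dp": [0.081,-0.176,0.005],"delta_rot": [0.01,0,-0.92],"fingers": 0.8},
    {"dp": [0.097,-0.167,0.006],"delta_rot": [0.01,0,-0.92],"fingers": 0.8},
    {"dp": [0.112,-0.158,0.006],"delta_rot": [0.01,0,-0.92],"fingers": 0.8},
    {"dp": [0.126,-0.147,0.006],"delta_rot": [0.01,0,-0.92],"fingers": 0.8},
    {"dp": [0.139,-0.134,0.006],"delta_rot": [0.01,0,-0.92],"fingers": 0.8}
  ]
}}

```text
clock: 6.75
position: [0.4809, -0.0972, 0.2726]
ee_rot: [-0.004, 0.915, 0.403, -0.001]
contact_force: [0.8, 0.7, 0.1]
width: 0.0681
gripper_force: 0.0
```

Emit:
{"name": "servo_tool", "arguments": {
  "moves": [
    {"dp": [0.151,-0.121,0.006],"delta_rot": [0.01,0,-0.92],"fingers": 0.8},
    {"dp": [0.162,-0.107,0.006],"delta_rot": [0.01,0,-0.92],"fingers": 0.8},
    {"dp": [0.171,-0.091,0.007],"delta_rot": [0.01,0,-0.92],"fingers": 0.8},
    {"dp": [0.178,-0.075,0.007],"delta_rot": [0.01,0,-0.92],"fingers": 0.8},
    {"dp": [0.185,-0.059,0.006],"delta_rot": [0.01,0,-0.92],"fingers": 0.8}
  ]
}}

```text
clock: 7.25
position: [0.4944, 0.096, 0.2675]
ee_rot: [-0.005, 0.799, 0.601, -0.001]
contact_force: [0.2, -0.3, 0.8]
width: 0.0681
gripper_force: 0.0
```

Emit:
{"name": "servo_tool", "arguments": {
  "moves": [
    {"dp": [0.189,-0.042,0.007],"delta_rot": [0.01,0,-0.92],"fingers": 0.8},
    {"dp": [0,0,0],"delta_rot": [0,0,0],"fingers": 0.8},
    {"dp": [0,0,0],"delta_rot": [0,0,0],"fingers": 0.8}
  ]
}}

```text
clock: 7.55
position: [0.497, 0.1336, 0.2664]
ee_rot: [-0.006, 0.771, 0.637, -0.002]
contact_force: [-0.4, 0.4, -0.4]
width: 0.0686
gripper_force: 0.0
```

Run:
```python
from h import *
st(); im,d,K,R,t=shot("wrist"); save("w2",im); P=cloud(d,K,R,t); np.savez("w2",im=im,P=P)
z=P[...,2]; a=np.radians(-11); u=np.array([np.cos(a),np.sin(a)]);v=np.array([-u[1],u[0]])
q=P[...,:2]-[.5105,.1877]; X=q@u;Y=q@v
for nm,yc,lo,hi in(("T",-58,.103,.1108),("B",0,.117,.126),("A",58,.117,.126)):
    m=(abs(X)<.03)&(abs(Y-yc/1000)<.031)&(z>lo)&(z<hi); p=P[m]
    if len(p)>30:
        r=cv2.minAreaRect((p[:,:2]*1000).astype(np.float32)); print(nm,len(p),np.round(r[0],1),np.round(r[1],1),round(r[2],1),np.median(p[:,2]),"X",np.percentile(X[m],[1,99]),"Y",np.percentile(Y[m],[1,99]))
```

```text
7.55 [0.497  0.1336 0.2664] yaw -10.91 F [-0.4  0.4 -0.4] 0.06860771210913115 0.0 [0.12 0.21 1.69 0.01 1.25 0.31]
T 2158 [499.4 133.6] [49.4 32.5] 78.3 0.10829125094281032 X [-0.01678062  0.01455894] Y [-0.07910037 -0.03087482]
B 4298 [510.  189.9] [49.3 32.1] 79.1 0.12237644079160984 X [-0.01653511  0.01468194] Y [-0.02171639  0.02672935]
A 4190 [520.3 240.7] [37.8 32.7] 78.6 0.12238516031181326 X [-0.01634342  0.01485995] Y [0.03553636 0.07238939]
```

View pics/w2.png

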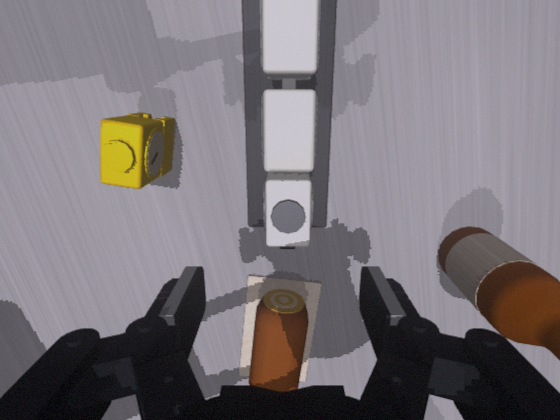

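The wrist view shows the timer with its round cap at (288,215) at the rail's end, two tickets beyond it, the yellow decoy at (138,152) and the bottle at right. The fingers straddle the right line.

Run:
```python
from h import *
st(); plan([.4995,.133,.139],-11.2,vmax=.03)
```

```text
7.6 [0.4972 0.1329 0.2666] yaw -11.0 F [-0.7 -0.   0.2] 0.06838598112320589 0.0 [0.12 0.21 1.69 0.01 1.25 0.31]
{"dp":[-0.0, 0.004, 0.128],"delta_rot":[-0.02, -0.01, 0.01]},
{"dp":[0.0, 0.003, 0.127],"delta_rot":[-0.02, -0.01, 0.01]},
{"dp":[0.0, 0.003, 0.128],"delta_rot":[-0.02, -0.01, 0.01]},
{"dp":[0.0, 0.003, 0.127],"delta_rot":[-0.02, -0.01, 0.0]},
{"dp":[0.001, 0.002, 0.128],"delta_rot":[-0.02, -0.01, 0.01]},
end [0.4994 0.133  0.139 ] 5
```

Emit:
{"name": "servo_tool", "arguments": {
  "moves": [
    {"dp": [0,0.004,0.128],"delta_rot": [-0.02,-0.01,0.01],"fingers": 0.8},
    {"dp": [0,0.003,0.127],"delta_rot": [-0.02,-0.01,0.01],"fingers": 0.8},
    {"dp": [0,0.003,0.128],"delta_rot": [-0.02,-0.01,0.01],"fingers": 0.8},
    {"dp": [0,0.003,0.127],"delta_rot": [-0.02,-0.01,0],"fingers": 0.8},
    {"dp": [0,0.002,0.125],"delta_rot": [-0.02,-0.01,0.01],"fingers": 0.8}
  ]
}}

```text
clock: 8.1
position: [0.5, 0.1317, 0.1393]
ee_rot: [0.0, 0.774, 0.633, 0.001]
contact_force: [-0.1, -0.4, -1.2]
width: 0.0685
gripper_force: 0.0
```

Emit:
{"name": "servo_tool", "arguments": {
  "moves": [
    {"dp": [0,0,0],"delta_rot": [0,0,0],"fingers": 0.8},
    {"dp": [0,0,0],"delta_rot": [0,0,0],"fingers": 0.8}
  ]
}}

```text
clock: 8.3
position: [0.5002, 0.1324, 0.1404]
ee_rot: [-0.0, 0.773, 0.634, 0.0]
contact_force: [0.5, 0.2, 0.2]
width: 0.0684
gripper_force: 0.0
```

Run:
```python
from h import *
st(); plan([.4995,.133,.139],-11.2,vmax=.03)
```

```text
8.3 [0.5002 0.1324 0.1404] yaw -11.33 F [0.5 0.2 0.2] 0.06837240686901008 0.0 [0.12 0.34 1.87 0.   0.94 0.32]
{"dp":[0.002, -0.004, 0.007],"delta_rot":[0.0, -0.01, -0.02]},
end [0.4995 0.1329 0.139 ] 1
```

Good. I'll close and check the force for any off-centre contact.

Emit:
{"name": "servo_tool", "arguments": {
  "moves": [
    {"dp": [0.001,-0.003,0.005],"delta_rot": [0,0,0],"fingers": 0.45},
    {"dp": [0,0,0],"delta_rot": [0,0,0],"fingers": 0.4},
    {"dp": [0,0,0],"delta_rot": [0,0,0],"fingers": 0.3},
    {"dp": [0,0,0],"delta_rot": [0,0,0],"fingers": 0.2},
    {"dp": [0,0,0],"delta_rot": [0,0,0],"fingers": 0.1}
  ],
  "force": 65
}}

```text
clock: 8.8
position: [0.5002, 0.1339, 0.1407]
ee_rot: [0.001, 0.773, 0.635, 0.002]
contact_force: [-1.4, -0.7, 5.4]
width: 0.0315
gripper_force: 64.8
```

Emit:
{"name": "servo_tool", "arguments": {
  "moves": [
    {"dp": [0,0,0],"delta_rot": [0,0,0],"fingers": 0},
    {"dp": [0,0,0],"delta_rot": [0,0,0],"fingers": 0}
  ]
}}

```text
clock: 9.0
position: [0.5002, 0.1339, 0.1406]
ee_rot: [0.001, 0.773, 0.635, 0.002]
contact_force: [-1.0, -1.1, 6.5]
width: 0.0314
gripper_force: 64.8
```

Run:
```python
from h import *
st()
```

```text
9.0 [0.5002 0.1339 0.1406] yaw -11.21 F [-1.  -1.1  6.5] 0.03138274525146293 64.80785608291626 [0.13 0.34 1.87 0.   0.93 0.32]
```

Emit:
{"name": "servo_tool", "arguments": {
  "moves": [
    {"dp": [0,0,-0.03],"delta_rot": [0,0,0],"fingers": 0},
    {"dp": [0,0,-0.04],"delta_rot": [0,0,0],"fingers": 0},
    {"dp": [0,0,-0.04],"delta_rot": [0,0,0],"fingers": 0},
    {"dp": [0,0,-0.04],"delta_rot": [0,0,0],"fingers": 0},
    {"dp": [0,0,-0.04],"delta_rot": [0,0,0],"fingers": 0}
  ]
}}

```text
clock: 9.5
position: [0.4997, 0.1339, 0.1784]
ee_rot: [0.0, 0.773, 0.635, 0.001]
contact_force: [-0.1, 0.1, -1.6]
width: 0.031
gripper_force: 66.6
```

Emit:
{"name": "servo_tool", "arguments": {
  "moves": [
    {"dp": [0,0,-0.05],"delta_rot": [0,0,0],"fingers": 0},
    {"dp": [0,0,-0.1],"delta_rot": [0,0,0],"fingers": 0},
    {"dp": [0,0,-0.1],"delta_rot": [0,0,0],"fingers": 0},
    {"dp": [0,0,-0.1],"delta_rot": [0,0,0],"fingers": 0},
    {"dp": [0,0,0],"delta_rot": [0,0,0],"fingers": 0}
  ]
}}

```text
clock: 10.0
position: [0.5011, 0.134, 0.2506]
ee_rot: [0.002, 0.773, 0.635, 0.004]
contact_force: [0.7, 0.6, -2.0]
width: 0.0315
gripper_force: 66.7
```

Run:
```python
from h import *
st(); im,d,K,R,t=shot("scene"); save("s3",im[100:300,200:480].repeat(2,0).repeat(2,1)); np.savez("s3",P=cloud(d,K,R,t),im=im)
```

```text
10.0 [0.5011 0.134  0.2506] yaw -11.23 F [ 0.7  0.6 -2. ] 0.031533673326568055 66.7176103591919 [0.13 0.23 1.71 0.   1.19 0.32]
```

View pics/s3.png

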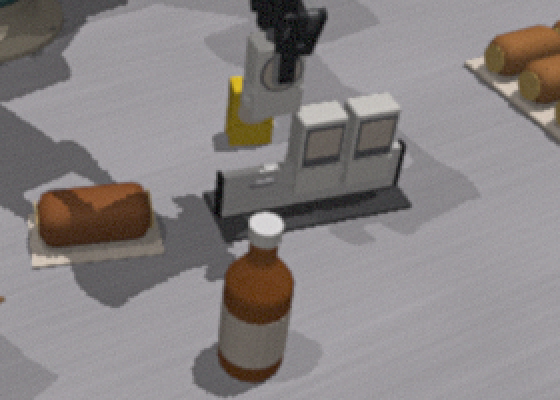

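The timer hangs upright in the fingers, clear of the rail at (270,75) in the crop. Both tickets are still on the rail.

Run:
```python
from h import *
st(); P=np.load("s3.npz")["P"]
m=(np.hypot(P[...,0]-.5,P[...,1]-.134)<.03)&(P[...,2]>.125)&(P[...,2]<.24); print("timer bottom z",np.percentile(P[m][:,2],[0,.5,1,2,5]),m.sum())
R,p=plan([.33,-.18,.25],21,vmax=.045)
```

```text
10.05 [0.5002 0.1338 0.2489] yaw -11.23 F [ 0.  -0.1 -1.8] 0.031203657379316897 66.7179822921753 [0.13 0.23 1.72 0.   1.19 0.32]
timer bottom z [0.13930371 0.14101227 0.14146397 0.14245504 0.14526612] 1074
{"dp":[-0.213, -0.066, -0.002],"delta_rot":[0.01, -0.0, -0.7]},
{"dp":[-0.208, -0.081, -0.001],"delta_rot":[0.01, -0.0, -0.7]},
{"dp":[-0.202, -0.095, -0.001],"delta_rot":[0.01, -0.0, -0.7]},
{"dp":[-0.195, -0.109, -0.001],"delta_rot":[0.0, -0.0, -0.71]},
{"dp":[-0.186, -0.123, -0.002],"delta_rot":[0.01, -0.0, -0.7]},
{"dp":[-0.177, -0.135, -0.001],"delta_rot":[0.0, -0.01, -0.71]},
{"dp":[-0.167, -0.148, -0.001],"delta_rot":[0.01, -0.0, -0.7]},
{"dp":[-0.157, -0.159, -0.001],"delta_rot":[0.0, -0.01, -0.71]},
end [ 0.3299 -0.18    0.2499] 8
```

Emit:
{"name": "servo_tool", "arguments": {
  "moves": [
    {"dp": [-0.213,-0.066,-0.002],"delta_rot": [0,0,-0.7],"fingers": 0},
    {"dp": [-0.208,-0.081,-0.001],"delta_rot": [0,0,-0.7],"fingers": 0},
    {"dp": [-0.202,-0.095,-0.001],"delta_rot": [0,0,-0.7],"fingers": 0},
    {"dp": [-0.195,-0.109,-0.001],"delta_rot": [0,0,-0.71],"fingers": 0},
    {"dp": [-0.186,-0.123,-0.002],"delta_rot": [0,0,-0.7],"fingers": 0}
  ]
}}

```text
clock: 10.55
position: [0.3913, -0.0633, 0.2473]
ee_rot: [-0.001, 0.649, 0.761, 0.001]
contact_force: [0.2, -1.0, -1.4]
width: 0.0313
gripper_force: 66.7
```

Emit:
{"name": "servo_tool", "arguments": {
  "moves": [
    {"dp": [-0.177,-0.135,-0.001],"delta_rot": [0,0,-0.71],"fingers": 0},
    {"dp": [-0.167,-0.148,-0.001],"delta_rot": [0,0,-0.7],"fingers": 0},
    {"dp": [-0.157,-0.159,-0.001],"delta_rot": [0,0,-0.71],"fingers": 0},
    {"dp": [0,0,0],"delta_rot": [0,0,0],"fingers": 0},
    {"dp": [0,0,0],"delta_rot": [0,0,0],"fingers": 0}
  ]
}}

```text
clock: 11.05
position: [0.3283, -0.1804, 0.2478]
ee_rot: [-0.001, 0.568, 0.823, 0.001]
contact_force: [0.3, 0.8, -1.8]
width: 0.0312
gripper_force: 66.6
```

Run:
```python
from h import *
st(); R,p=plan([.33,-.18,.118],21,vmax=.03)
```

```text
11.05 [ 0.3283 -0.1804  0.2478] yaw 20.77 F [ 0.3  0.8 -1.8] 0.03115782700705766 66.63626074790955 [-0.69  0.01  1.98  0.    1.15 -1.05]
{"dp":[-0.001, 0.002, 0.13],"delta_rot":[0.0, -0.01, -0.01]},
{"dp":[-0.0, 0.001, 0.13],"delta_rot":[0.0, -0.01, -0.01]},
{"dp":[-0.0, 0.002, 0.13],"delta_rot":[0.0, -0.0, -0.01]},
{"dp":[-0.001, 0.001, 0.13],"delta_rot":[0.01, -0.01, -0.01]},
{"dp":[-0.0, 0.002, 0.129],"delta_rot":[0.0, -0.0, -0.0]},
end [ 0.33  -0.18   0.118] 5
```

Emit:
{"name": "servo_tool", "arguments": {
  "moves": [
    {"dp": [0,0.002,0.13],"delta_rot": [0,0,0],"fingers": 0},
    {"dp": [0,0.001,0.13],"delta_rot": [0,0,0],"fingers": 0},
    {"dp": [0,0.002,0.13],"delta_rot": [0,0,0],"fingers": 0},
    {"dp": [0,0.001,0.13],"delta_rot": [0,0,0],"fingers": 0},
    {"dp": [0,0.002,0.11],"delta_rot": [0,0,0],"fingers": 0}
  ]
}}

```text
clock: 11.55
position: [0.3311, -0.1771, 0.1212]
ee_rot: [-0.001, 0.565, 0.825, 0.001]
contact_force: [0.6, -0.7, -0.7]
width: 0.0313
gripper_force: 66.7
```

Emit:
{"name": "servo_tool", "arguments": {
  "moves": [
    {"dp": [0,0,0.01],"delta_rot": [0,0,0],"fingers": 0},
    {"dp": [0,0,0.01],"delta_rot": [0,0,0],"fingers": 0},
    {"dp": [0,0,0.005],"delta_rot": [0,0,0],"fingers": 0}
  ]
}}

```text
clock: 11.85
position: [0.3318, -0.1791, 0.1182]
ee_rot: [0.001, 0.566, 0.825, 0.001]
contact_force: [-0.1, -0.5, -1.8]
width: 0.0314
gripper_force: 66.7
```

Emit:
{"name": "servo_tool", "arguments": {
  "moves": [
    {"dp": [0,0,0.005],"delta_rot": [0,0,0],"fingers": 0},
    {"dp": [0,0,0.005],"delta_rot": [0,0,0],"fingers": 0}
  ]
}}

```text
clock: 12.05
position: [0.3314, -0.1795, 0.1164]
ee_rot: [0.001, 0.566, 0.824, 0.001]
contact_force: [-0.1, -0.7, -1.2]
width: 0.0315
gripper_force: 66.7
```

Emit:
{"name": "servo_tool", "arguments": {
  "moves": [
    {"dp": [0,0,0.01],"delta_rot": [0,0,0],"fingers": 0},
    {"dp": [0,0,0.005],"delta_rot": [0,0,0],"fingers": 0},
    {"dp": [0,0,0],"delta_rot": [0,0,0],"fingers": 0}
  ]
}}

```text
clock: 12.35
position: [0.3308, -0.1793, 0.1127]
ee_rot: [0.0, 0.566, 0.824, 0.001]
contact_force: [-0.4, -0.1, -1.1]
width: 0.0314
gripper_force: 66.7
```

Emit:
{"name": "servo_tool", "arguments": {
  "moves": [
    {"dp": [0,0,0.005],"delta_rot": [0,0,0],"fingers": 0},
    {"dp": [0,0,0],"delta_rot": [0,0,0],"fingers": 0}
  ]
}}

```text
clock: 12.55
position: [0.3309, -0.1793, 0.1116]
ee_rot: [0.0, 0.566, 0.824, 0.001]
contact_force: [-0.2, -0.8, -1.0]
width: 0.031
gripper_force: 66.7
```

Emit:
{"name": "servo_tool", "arguments": {
  "moves": [
    {"dp": [0,0,0.005],"delta_rot": [0,0,0],"fingers": 0},
    {"dp": [0,0,0],"delta_rot": [0,0,0],"fingers": 0}
  ]
}}

```text
clock: 12.75
position: [0.331, -0.1794, 0.1107]
ee_rot: [0.0, 0.566, 0.824, 0.001]
contact_force: [0.7, -1.0, -1.5]
width: 0.0309
gripper_force: 67.0
```

Emit:
{"name": "servo_tool", "arguments": {
  "moves": [
    {"dp": [0,0,0.004],"delta_rot": [0,0,0],"fingers": 0},
    {"dp": [0,0,0],"delta_rot": [0,0,0],"fingers": 0}
  ]
}}

```text
clock: 12.95
position: [0.3311, -0.1795, 0.1106]
ee_rot: [0.0, 0.566, 0.824, 0.001]
contact_force: [-1.5, 1.0, 8.8]
width: 0.0313
gripper_force: 68.2
```

Run:
```python
from h import *
st()
for n in("scene","top"):
    im,d,K,R,t=shot(n);P=cloud(d,K,R,t); save(n+"4",im)
    m=(np.hypot(P[...,0]-.331,P[...,1]+.179)<.05)&(P[...,2]<.1)&(P[...,2]>.005)&(im.min(2)>110)
    print(n,m.sum(),np.percentile(P[m][:,2],[0,1,50,99]) if m.sum() else 0)
```

```text
12.95 [ 0.3311 -0.1795  0.1106] yaw 21.03 F [-1.5  1.   8.8] 0.03125769932517597 68.19110870361328 [-0.68  0.21  2.19  0.    0.74 -1.05]
scene 139 [0.00501618 0.00848637 0.07725489 0.08100218]
top 46 [0.0079313  0.00794213 0.07577472 0.08493195]
```

It is in contact with the counter, so I'll release, lift, and turn to face the narrow sides.

Emit:
{"name": "servo_tool", "arguments": {
  "moves": [
    {"dp": [0,0,0],"delta_rot": [0,0,0],"fingers": 0.5},
    {"dp": [0,0,0],"delta_rot": [0,0,0],"fingers": 0.65},
    {"dp": [0,0,0],"delta_rot": [0,0,0],"fingers": 0.7},
    {"dp": [0,0,0],"delta_rot": [0,0,0],"fingers": 0.7}
  ],
  "force": 40
}}

```text
clock: 13.45
position: [0.3309, -0.1793, 0.1098]
ee_rot: [0.0, 0.566, 0.824, 0.001]
contact_force: [0.1, 0.1, -0.2]
width: 0.0598
gripper_force: 0.0
```

Emit:
{"name": "servo_tool", "arguments": {
  "moves": [
    {"dp": [0,0,-0.05],"delta_rot": [0,0,0],"fingers": 0.7},
    {"dp": [0,0,-0.1],"delta_rot": [0,0,0],"fingers": 0.7},
    {"dp": [0,0,-0.2],"delta_rot": [0,0,0],"fingers": 0.85},
    {"dp": [0,0,-0.2],"delta_rot": [0,0,0],"fingers": 0.92},
    {"dp": [0,0,0],"delta_rot": [0,0,0],"fingers": 0.92}
  ]
}}

```text
clock: 13.95
position: [0.3332, -0.1814, 0.2243]
ee_rot: [0.006, 0.566, 0.824, 0.001]
contact_force: [0.5, -1.9, 0.3]
width: 0.0786
gripper_force: 0.0
```

```bash
cat > look.py <<'E'
from h import *
def timer():
  for n in("scene","top"):
    im,d,K,R,t=shot(n);P=cloud(d,K,R,t)
    m=(np.hypot(P[...,0]-.331,P[...,1]+.179)<.05)&(P[...,2]<.095)&(P[...,2]>.005)&(im.min(2)>70)
    tp=m&(P[...,2]>.072)&(P[...,2]<.0825)
    p=P[tp]
    if len(p)>20:
        r=cv2.minAreaRect((p[:,:2]*1000).astype(np.float32)); print(n,m.sum(),len(p),np.round(r[0],1),np.round(r[1],1),round(r[2],1),"ztop",np.median(p[:,2]),"zmin",P[m][:,2].min())
    yield im
E
python3 - <<'E'
from look import *
st()
for i,im in enumerate(timer()): save("a%d"%i,im)
plan([.331,-.1795,.185],-69)
E
```

```text
13.95 [ 0.3332 -0.1814  0.2243] yaw 21.04 F [ 0.5 -1.9  0.3] 0.0785563069259236 0.0 [-0.68  0.04  2.02  0.    1.07 -1.05]
scene 951 227 [ 332.5 -182.3] [36.6 50.1] 23.5 ztop 0.07820260488783937 zmin 0.005027966063731681
top 388 208 [ 330.9 -176.9] [32.7 43.1] 20.4 ztop 0.0785524786432874 zmin 0.005360195716636262
{"dp":[0.0, -0.0, 0.011],"delta_rot":[0.0, -0.0, 0.98]},
{"dp":[0.0, -0.0, 0.011],"delta_rot":[0.0, -0.0, 0.98]},
{"dp":[0.0, -0.0, 0.011],"delta_rot":[0.0, -0.0, 0.98]},
{"dp":[0.0, -0.0, 0.011],"delta_rot":[0.0, -0.0, 0.98]},
{"dp":[0.0, -0.0, 0.011],"delta_rot":[0.0, -0.0, 0.98]},
{"dp":[0.0, -0.0, 0.011],"delta_rot":[0.0, -0.0, 0.98]},
{"dp":[0.0, -0.0, 0.011],"delta_rot":[0.0, -0.0, 0.98]},
{"dp":[0.0, -0.0, 0.011],"delta_rot":[0.0, -0.0, 0.98]},
{"dp":[0.0, -0.0, 0.011],"delta_rot":[0.0, -0.0, 0.98]},
{"dp":[0.0, -0.0, 0.011],"delta_rot":[0.0, -0.0, 0.98]},
{"dp":[0.0, -0.0, 0.011],"delta_rot":[0.0, -0.0, 0.99]},
{"dp":[0.0, -0.0, 0.011],"delta_rot":[0.0, -0.0, 0.98]},
{"dp":[-0.0, -0.0, 0.011],"delta_rot":[0.0, -0.01, 0.99]},
{"dp":[-0.0, -0.0, 0.012],"delta_rot":[0.01, -0.01, 0.98]},
{"dp":[-0.0, -0.0, 0.011],"delta_rot":[0.0, -0.0, 0.99]},
{"dp":[-0.0, -0.001, 0.012],"delta_rot":[0.01, -0.01, 0.98]},
end [ 0.331  -0.1794  0.185 ] 16
```

View pics/a0.png

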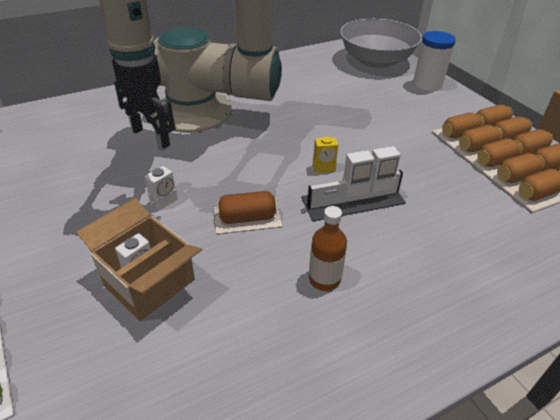

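The timer stands upright at (160,183), released. Both flaps are folded back, the spare is at (132,248) in the robot-side pocket, and the tickets, bottle and cake haven't moved. Now a quarter turn.

Emit:
{"name": "servo_tool", "arguments": {
  "moves": [
    {"dp": [0,0,0.01],"delta_rot": [0,0,0.98],"fingers": 0.92},
    {"dp": [0,0,0.01],"delta_rot": [0,0,0.98],"fingers": 0.92},
    {"dp": [0,0,0.01],"delta_rot": [0,0,0.98],"fingers": 0.92},
    {"dp": [0,0,0.01],"delta_rot": [0,0,0.98],"fingers": 0.92},
    {"dp": [0,0,0.01],"delta_rot": [0,0,0.98],"fingers": 0.92}
  ]
}}

```text
clock: 14.55
position: [0.3298, -0.1787, 0.2081]
ee_rot: [-0.002, 0.751, 0.661, 0.001]
contact_force: [-1.1, 0.2, 1.1]
width: 0.0782
gripper_force: 0.0
```

Emit:
{"name": "servo_tool", "arguments": {
  "moves": [
    {"dp": [0,0,0],"delta_rot": [0,0,0.98],"fingers": 0.92},
    {"dp": [0,0,0],"delta_rot": [0,0,0.98],"fingers": 0.92},
    {"dp": [0,0,0],"delta_rot": [0,0,0.98],"fingers": 0.92},
    {"dp": [0,0,0],"delta_rot": [0,0,0.98],"fingers": 0.92},
    {"dp": [0,0,0],"delta_rot": [0,0,0.98],"fingers": 0.92}
  ]
}}

```text
clock: 15.05
position: [0.3298, -0.1787, 0.2081]
ee_rot: [-0.002, 0.888, 0.459, 0.0]
contact_force: [1.0, -0.6, 0.8]
width: 0.0786
gripper_force: 0.0
```

Emit:
{"name": "servo_tool", "arguments": {
  "moves": [
    {"dp": [0,0,0],"delta_rot": [0,0,0.98],"fingers": 0.92},
    {"dp": [0,0,0],"delta_rot": [0,0,0.98],"fingers": 0.92},
    {"dp": [0,0,0],"delta_rot": [0,0,0.98],"fingers": 0.92},
    {"dp": [0,0,0],"delta_rot": [0,0,0.98],"fingers": 0.92},
    {"dp": [0,0,0],"delta_rot": [0,0,0.98],"fingers": 0.92}
  ]
}}

```text
clock: 15.55
position: [0.3298, -0.1787, 0.2082]
ee_rot: [-0.002, 0.973, 0.23, -0.0]
contact_force: [0.6, -0.0, -0.7]
width: 0.0786
gripper_force: 0.0
```

Emit:
{"name": "servo_tool", "arguments": {
  "moves": [
    {"dp": [0,0,0],"delta_rot": [0,0,0.98],"fingers": 0.92},
    {"dp": [0,0,0],"delta_rot": [0,0,0],"fingers": 0.92},
    {"dp": [0,0,0],"delta_rot": [0,0,0],"fingers": 0.92}
  ]
}}

```text
clock: 15.85
position: [0.3302, -0.179, 0.2088]
ee_rot: [-0.002, 0.983, 0.185, -0.0]
contact_force: [-0.6, -0.8, -0.2]
width: 0.0785
gripper_force: 0.0
```

Run:
```python
from look import *
st()
im,d,K,R,t=shot("wrist");P=cloud(d,K,R,t);z=P[...,2]
m=(np.hypot(P[...,0]-.331,P[...,1]+.179)<.05)&(z>.074)&(z<.0815)&(im.min(2)>70);p=P[m]
r=cv2.minAreaRect((p[:,:2]*1000).astype(np.float32)); print(len(p),r,np.median(p[:,2]))
plan([.331,-.1795,.112],-69,vmax=.03)
```

```text
15.85 [ 0.3302 -0.179   0.2088] yaw -68.7 F [-0.6 -0.8 -0.2] 0.07851271315787577 0.0 [-0.68  0.06  2.04  0.    1.04  0.51]
2726 ((331.7828369140625, -180.1974639892578), (31.764972686767578, 50.137237548828125), 20.779539108276367) 0.07829218382484739
{"dp":[0.0, 0.001, 0.121],"delta_rot":[-0.01, -0.0, 0.01]},
{"dp":[0.001, 0.001, 0.121],"delta_rot":[-0.01, -0.0, 0.01]},
{"dp":[0.0, 0.001, 0.122],"delta_rot":[-0.0, -0.0, 0.01]},
{"dp":[0.001, 0.001, 0.121],"delta_rot":[-0.01, -0.01, 0.02]},
end [ 0.331  -0.1795  0.1121] 4
```

Emit:
{"name": "servo_tool", "arguments": {
  "moves": [
    {"dp": [0.001,0.001,0.12],"delta_rot": [-0.01,0,0.01],"fingers": 0.92},
    {"dp": [0.001,0.001,0.12],"delta_rot": [-0.01,0,0.01],"fingers": 0.92},
    {"dp": [0.001,0.001,0.12],"delta_rot": [-0.01,0,0.01],"fingers": 0.92},
    {"dp": [0.001,0.001,0.12],"delta_rot": [-0.01,0,0.01],"fingers": 0.92},
    {"dp": [0,0,0],"delta_rot": [0,0,0],"fingers": 0.92}
  ]
}}

```text
clock: 16.4
position: [0.3302, -0.1785, 0.1116]
ee_rot: [-0.001, 0.983, 0.182, -0.001]
contact_force: [-0.0, -0.0, 0.3]
width: 0.0783
gripper_force: 0.0
```

Emit:
{"name": "servo_tool", "arguments": {
  "moves": [
    {"dp": [0,0,0],"delta_rot": [0,0,0],"fingers": 0.7},
    {"dp": [0,0,0],"delta_rot": [0,0,0],"fingers": 0.6},
    {"dp": [0,0,0],"delta_rot": [0,0,0],"fingers": 0.5},
    {"dp": [0,0,0],"delta_rot": [0,0,0],"fingers": 0.4},
    {"dp": [0,0,0],"delta_rot": [0,0,0],"fingers": 0.3}
  ]
}}

```text
clock: 16.9
position: [0.3327, -0.1804, 0.115]
ee_rot: [0.002, 0.983, 0.182, 0.002]
contact_force: [-0.8, 0.5, 7.6]
width: 0.0494
gripper_force: 42.5
```

Run:
```python
from look import *
st()
```

```text
16.9 [ 0.3327 -0.1804  0.115 ] yaw -69.04 F [-0.8  0.5  7.6] 0.04941640730139084 42.530497312545776 [-0.68  0.2   2.18  0.    0.75  0.52]
```

Emit:
{"name": "servo_tool", "arguments": {
  "moves": [
    {"dp": [0,0,0],"delta_rot": [0,0,0],"fingers": 0.3},
    {"dp": [0,0,-0.05],"delta_rot": [0,0,0],"fingers": 0.3},
    {"dp": [0,0,-0.1],"delta_rot": [0,0,0],"fingers": 0.3},
    {"dp": [0,0,-0.2],"delta_rot": [0,0,0],"fingers": 0.3},
    {"dp": [0,0,-0.2],"delta_rot": [0,0,0],"fingers": 0.3}
  ],
  "force": 55
}}

```text
clock: 17.4
position: [0.331, -0.1791, 0.2248]
ee_rot: [0.001, 0.983, 0.182, 0.0]
contact_force: [1.7, -0.9, -2.0]
width: 0.0498
gripper_force: 57.6
```

Emit:
{"name": "servo_tool", "arguments": {
  "moves": [
    {"dp": [0,0,-0.18],"delta_rot": [0,0,0],"fingers": 0.3},
    {"dp": [0,0,0],"delta_rot": [0,0,0],"fingers": 0.3},
    {"dp": [0,0,0],"delta_rot": [0,0,0],"fingers": 0.3}
  ]
}}

```text
clock: 17.7
position: [0.3314, -0.1794, 0.2602]
ee_rot: [0.002, 0.983, 0.182, 0.002]
contact_force: [0.3, -0.1, -2.1]
width: 0.0493
gripper_force: 57.9
```

Run:
```python
from look import *
st(); plan([*cart(.0285),.265],-69,vmax=.035)
```

```text
17.7 [ 0.3314 -0.1794  0.2602] yaw -69.04 F [ 0.3 -0.1 -2.1] 0.049285034615215884 57.873632311820984 [-0.68  0.    1.95 -0.    1.18  0.52]
{"dp":[0.134, 0.11, -0.003],"delta_rot":[0.01, -0.0, -0.0]},
{"dp":[0.134, 0.11, -0.003],"delta_rot":[0.01, -0.0, -0.0]},
{"dp":[0.134, 0.11, -0.003],"delta_rot":[0.01, -0.0, -0.0]},
{"dp":[0.134, 0.11, -0.003],"delta_rot":[0.0, -0.01, -0.0]},
{"dp":[0.134, 0.11, -0.003],"delta_rot":[0.01, -0.0, -0.0]},
{"dp":[0.134, 0.11, -0.003],"delta_rot":[0.0, -0.01, -0.0]},
{"dp":[0.133, 0.111, -0.002],"delta_rot":[0.01, -0.0, -0.01]},
end [ 0.5616 -0.2564  0.2649] 7
```

Emit:
{"name": "servo_tool", "arguments": {
  "moves": [
    {"dp": [0.134,0.11,-0.003],"delta_rot": [0.01,0,0],"fingers": 0.3},
    {"dp": [0.134,0.11,-0.003],"delta_rot": [0.01,0,0],"fingers": 0.3},
    {"dp": [0.134,0.11,-0.003],"delta_rot": [0.01,0,0],"fingers": 0.3},
    {"dp": [0.134,0.11,-0.003],"delta_rot": [0,0,0],"fingers": 0.3},
    {"dp": [0.134,0.11,-0.003],"delta_rot": [0,0,0],"fingers": 0.3}
  ]
}}

```text
clock: 18.2
position: [0.4963, -0.234, 0.2604]
ee_rot: [-0.002, 0.983, 0.182, -0.001]
contact_force: [-1.0, -0.8, -1.9]
width: 0.0491
gripper_force: 57.8
```

Emit:
{"name": "servo_tool", "arguments": {
  "moves": [
    {"dp": [0.134,0.11,-0.003],"delta_rot": [0,0,0],"fingers": 0.3},
    {"dp": [0.133,0.11,-0.002],"delta_rot": [0,0,0],"fingers": 0.3},
    {"dp": [0,0,0],"delta_rot": [0,0,0],"fingers": 0.3},
    {"dp": [0,0,0],"delta_rot": [0,0,0],"fingers": 0.3}
  ]
}}

```text
clock: 18.6
position: [0.561, -0.2558, 0.2611]
ee_rot: [-0.002, 0.983, 0.182, -0.002]
contact_force: [-0.3, 0.1, -1.7]
width: 0.0491
gripper_force: 57.9
```

Run:
```python
from look import *
from fit import flaps
st();cf()
im,d,K,R,t=shot("wrist");save("w5",im);PW=cloud(d,K,R,t)
im2,d2,K2,R2,t2=shot("scene")
for nm,q in flaps({"w":PW,"s":cloud(d2,K2,R2,t2)},C0,np.radians(CY)):
    T=q[(q[:,2]>.135)&(q[:,2]<.225)&(q[:,0]>-.01)&(q[:,0]<.06)&(abs(q[:,1])<.035)]
    print(nm,len(T),np.percentile(T,[0.5,2,98,99.5],axis=0).round(4).tolist())
    F=q[(q[:,0]<-.0)&(q[:,0]>-.05)&(q[:,2]>.05)&(q[:,2]<.095)]; 
    w=q[(q[:,2]>.066)&(q[:,2]<.073)&(abs(q[:,0])<.012)]; print("part",len(w),np.percentile(w[:,0],[3,97]) if len(w)>10 else 0)
for z in(.2,.121): plan([*cart(.0285),z],-69,vmax=.03)
```

```text
18.6 [ 0.561  -0.2558  0.2611] yaw -69.02 F [-0.3  0.1 -1.7] 0.049093352027704096 57.897042632102966 [-0.54  0.37  1.48  0.    1.3   0.66]
carton frame [0.0281 0.0006]
w 15033 [[0.0121, -0.0341, 0.1476], [0.0139, -0.0297, 0.1516], [0.0445, 0.03, 0.2249], [0.0449, 0.0342, 0.225]]
part 669 [-0.00655651  0.00684445]
s 1639 [[0.0109, -0.0344, 0.1475], [0.0142, -0.0317, 0.1489], [0.0438, 0.0289, 0.2247], [0.0444, 0.0318, 0.2249]]
part 486 [-0.01149521  0.00595849]
{"dp":[0.002, 0.002, 0.104],"delta_rot":[-0.01, 0.0, -0.0]},
{"dp":[0.002, 0.002, 0.104],"delta_rot":[-0.01, 0.01, -0.0]},
{"dp":[0.002, 0.003, 0.104],"delta_rot":[-0.02, 0.0, -0.01]},
end [ 0.5617 -0.2564  0.2001] 3
{"dp":[0.001, 0.002, 0.141],"delta_rot":[-0.01, 0.0, -0.0]},
{"dp":[0.001, 0.001, 0.142],"delta_rot":[-0.01, 0.0, -0.0]},
{"dp":[0.001, 0.001, 0.141],"delta_rot":[-0.01, 0.0, -0.0]},
{"dp":[0.002, 0.002, 0.142],"delta_rot":[-0.0, 0.01, -0.0]},
{"dp":[0.001, 0.001, 0.141],"delta_rot":[-0.01, 0.0, -0.01]},
end [ 0.5616 -0.2563  0.1211] 5
```

View pics/w5.png

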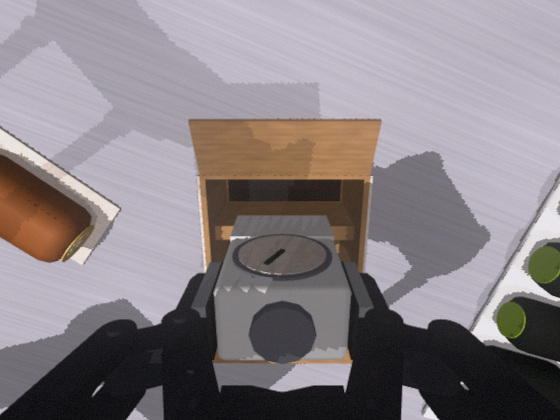

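The wrist view shows the timer held by its narrow ends, lined up with the far pocket, whose dark pad is at (285,190). By measurement it spans x 12.5–44.5 mm in a pocket of 6–50 mm. I'll lower it.

Emit:
{"name": "servo_tool", "arguments": {
  "moves": [
    {"dp": [0,0.001,0.1],"delta_rot": [-0.01,0,0],"fingers": 0.3},
    {"dp": [0,0.001,0.1],"delta_rot": [-0.01,0,0],"fingers": 0.3},
    {"dp": [0,0,0.1],"delta_rot": [-0.01,0,0],"fingers": 0.3},
    {"dp": [0,0,0.1],"delta_rot": [0,0,0],"fingers": 0.3},
    {"dp": [0,0,0.08],"delta_rot": [0,0,0],"fingers": 0.3}
  ]
}}

```text
clock: 19.2
position: [0.5601, -0.256, 0.1672]
ee_rot: [0.001, 0.983, 0.182, 0.0]
contact_force: [-0.7, 0.1, -2.1]
width: 0.0493
gripper_force: 57.9
```

Emit:
{"name": "servo_tool", "arguments": {
  "moves": [
    {"dp": [0,0,0.06],"delta_rot": [0,0,0],"fingers": 0.3},
    {"dp": [0,0,0.06],"delta_rot": [0,0,0],"fingers": 0.3},
    {"dp": [0,0,0],"delta_rot": [0,0,0],"fingers": 0.3}
  ]
}}

```text
clock: 19.5
position: [0.5608, -0.2563, 0.1428]
ee_rot: [0.0, 0.983, 0.182, -0.0]
contact_force: [0.3, 0.1, -2.2]
width: 0.0491
gripper_force: 57.9
```

Run:
```python
from h import *
st();cf()
```

```text
19.5 [ 0.5608 -0.2563  0.1428] yaw -69.05 F [ 0.3  0.1 -2.2] 0.04913205130088622 57.86212205886841 [-0.54  0.46  1.64 -0.    1.04  0.66]
carton frame [0.0278 0.0003]
```

Emit:
{"name": "servo_tool", "arguments": {
  "moves": [
    {"dp": [0.003,0,0.03],"delta_rot": [0,0,0],"fingers": 0.3},
    {"dp": [0,0,0.03],"delta_rot": [0,0,0],"fingers": 0.3},
    {"dp": [0,0,0.02],"delta_rot": [0,0,0],"fingers": 0.3},
    {"dp": [0,0,0.01],"delta_rot": [0,0,0],"fingers": 0.3},
    {"dp": [0,0,0],"delta_rot": [0,0,0],"fingers": 0.3}
  ]
}}

```text
clock: 20.0
position: [0.5626, -0.2566, 0.1261]
ee_rot: [0.001, 0.983, 0.182, 0.001]
contact_force: [-0.0, 0.0, -1.7]
width: 0.0491
gripper_force: 57.9
```

Emit:
{"name": "servo_tool", "arguments": {
  "moves": [
    {"dp": [0,0,0.007],"delta_rot": [0,0,0],"fingers": 0.3},
    {"dp": [0,0,0],"delta_rot": [0,0,0],"fingers": 0.3}
  ]
}}

```text
clock: 20.2
position: [0.5628, -0.2567, 0.125]
ee_rot: [0.001, 0.983, 0.182, 0.001]
contact_force: [0.2, -0.4, -2.4]
width: 0.0496
gripper_force: 57.9
```

Emit:
{"name": "servo_tool", "arguments": {
  "moves": [
    {"dp": [0,0,0.005],"delta_rot": [0,0,0],"fingers": 0.3},
    {"dp": [0,0,0],"delta_rot": [0,0,0],"fingers": 0.3}
  ]
}}

```text
clock: 20.4
position: [0.5627, -0.2567, 0.124]
ee_rot: [0.001, 0.983, 0.182, 0.001]
contact_force: [0.7, -0.0, -1.7]
width: 0.0497
gripper_force: 57.9
```

Emit:
{"name": "servo_tool", "arguments": {
  "moves": [
    {"dp": [0,0,0.005],"delta_rot": [0,0,0],"fingers": 0.3},
    {"dp": [0,0,0.004],"delta_rot": [0,0,0],"fingers": 0.3},
    {"dp": [0,0,0],"delta_rot": [0,0,0],"fingers": 0.3}
  ]
}}

```text
clock: 20.7
position: [0.5628, -0.2567, 0.1221]
ee_rot: [0.001, 0.983, 0.182, 0.001]
contact_force: [1.0, -0.0, -1.5]
width: 0.0495
gripper_force: 57.9
```

Emit:
{"name": "servo_tool", "arguments": {
  "moves": [
    {"dp": [0,0,0.004],"delta_rot": [0,0,0],"fingers": 0.3},
    {"dp": [0,0,0],"delta_rot": [0,0,0],"fingers": 0.3}
  ]
}}

```text
clock: 20.9
position: [0.5628, -0.2567, 0.1221]
ee_rot: [0.002, 0.983, 0.182, 0.001]
contact_force: [-1.8, 0.3, 4.2]
width: 0.0491
gripper_force: 58.3
```

Emit:
{"name": "servo_tool", "arguments": {
  "moves": [
    {"dp": [0,0,0.004],"delta_rot": [0,0,0],"fingers": 0.3},
    {"dp": [0,0,0],"delta_rot": [0,0,0],"fingers": 0.3}
  ]
}}

```text
clock: 21.1
position: [0.5627, -0.2567, 0.122]
ee_rot: [0.002, 0.983, 0.182, 0.001]
contact_force: [-2.2, 1.2, 8.7]
width: 0.0496
gripper_force: 59.0
```

It's on the pad (8.7 N). I'll open to about 64 mm and lift clear.

Emit:
{"name": "servo_tool", "arguments": {
  "moves": [
    {"dp": [0,0,0],"delta_rot": [0,0,0],"fingers": 0.65},
    {"dp": [0,0,0],"delta_rot": [0,0,0],"fingers": 0.72},
    {"dp": [0,0,0],"delta_rot": [0,0,0],"fingers": 0.75},
    {"dp": [0,0,0],"delta_rot": [0,0,0],"fingers": 0.75}
  ]
}}

```text
clock: 21.5
position: [0.5628, -0.2567, 0.1202]
ee_rot: [0.001, 0.983, 0.182, 0.001]
contact_force: [-0.2, -0.1, -0.5]
width: 0.0643
gripper_force: 0.0
```

Emit:
{"name": "servo_tool", "arguments": {
  "moves": [
    {"dp": [0,0,-0.04],"delta_rot": [0,0,0],"fingers": 0.75},
    {"dp": [0,0,-0.1],"delta_rot": [0,0,0],"fingers": 0.75},
    {"dp": [0,0,-0.2],"delta_rot": [0,0,0],"fingers": 0.75},
    {"dp": [0,0,-0.2],"delta_rot": [0,0,0],"fingers": 0.75},
    {"dp": [0,0,-0.2],"delta_rot": [0,0,0],"fingers": 0.75}
  ]
}}

```text
clock: 22.0
position: [0.5622, -0.2563, 0.2705]
ee_rot: [0.001, 0.983, 0.182, 0.001]
contact_force: [0.3, 0.0, 0.9]
width: 0.0639
gripper_force: 0.0
```

Emit:
{"name": "servo_tool", "arguments": {
  "moves": [
    {"dp": [-0.2,0,-0.1],"delta_rot": [0,0,0],"fingers": 0.75},
    {"dp": [-0.2,0,0],"delta_rot": [0,0,0],"fingers": 0.75},
    {"dp": [-0.2,0,0],"delta_rot": [0,0,0],"fingers": 0.75},
    {"dp": [0,0,0],"delta_rot": [0,0,0],"fingers": 0.75},
    {"dp": [0,0,0],"delta_rot": [0,0,0],"fingers": 0.75}
  ]
}}

```text
clock: 22.5
position: [0.4499, -0.2995, 0.2892]
ee_rot: [0.002, 0.983, 0.181, 0.002]
contact_force: [0.5, -0.9, 0.6]
width: 0.0642
gripper_force: 0.0
```

Run:
```python
from h import *
from fit import flaps
st()
im,P=flapang("top");im2,P2=flapang("scene"); 
for nm,q in flaps({"t":P,"s":P2},C0,np.radians(CY)):
    for sg in(1,-1):
        T=q[(q[:,2]>.079)&(q[:,2]<.0925)&(abs(q[:,0]*sg-.028)<.018)&(abs(q[:,1])<.04)]; print(nm,sg,len(T),np.percentile(T,[2,50,98],axis=0).round(4).tolist() if len(T)>5 else "")
a=cv2.resize(im[130:260,330:480],(450,390));b=cv2.resize(im2[180:330,70:220],(390,390));save("fin",np.hstack([a,b[:, :350]]))
```

```text
22.5 [ 0.4499 -0.2995  0.2892] yaw -69.14 F [ 0.5 -0.9  0.6] 0.06418623302494782 0.0 [-0.72  0.23  1.61  0.    1.3   0.49]
-1 751 pct [[0.0544, -0.0583, 0.096], [0.0719, 0.0257, 0.1045], [0.0911, 0.0581, 0.1136]] ang 2.59
1 783 pct [[0.0544, -0.058, 0.0961], [0.0731, 0.0221, 0.105], [0.0912, 0.0577, 0.1142]] ang 2.6
-1 983 pct [[0.0549, -0.0593, 0.0959], [0.0737, -0.026, 0.1046], [0.0918, 0.0563, 0.1136]] ang 2.62
1 636 pct [[0.0534, -0.0594, 0.0962], [0.0749, -0.0268, 0.1062], [0.0915, 0.0564, 0.1138]] ang 2.6
t 1 405 [[0.0125, -0.0248, 0.081], [0.0277, 0.0014, 0.0859], [0.0436, 0.0235, 0.0921]]
t -1 412 [[-0.0434, -0.0233, 0.0796], [-0.0282, 0.0017, 0.0833], [-0.0129, 0.024, 0.0893]]
s 1 426 [[0.0135, -0.0266, 0.082], [0.0301, -0.0054, 0.086], [0.0418, 0.0211, 0.0919]]
s -1 422 [[-0.0427, -0.0254, 0.0795], [-0.0246, -0.0041, 0.083], [-0.0124, 0.0221, 0.0893]]
```

View pics/fin.png

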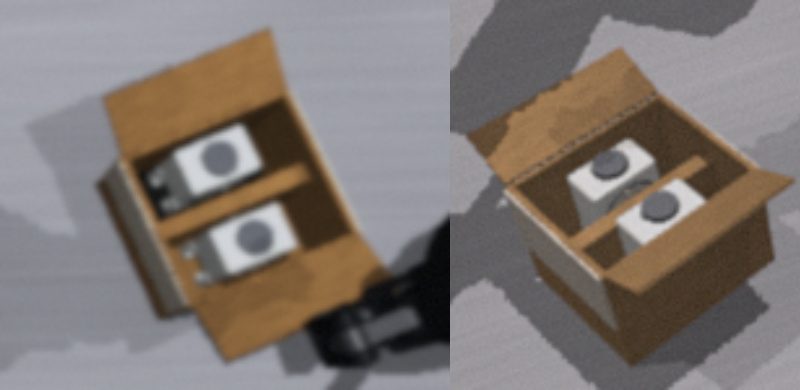

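Both timers stand upright in their pockets: the placed one is at (218,160) in the left crop, with its top at 85 mm as expected on the pad. The flaps are folded back at about 2.6 rad and the gripper is clear.

```bash
python3 -c "
from rig import manip; print(manip.sign_off())"
```

```text
the job is handed in; nothing more can be done
None
```

The job is handed in at about 22.5 s of the 72 s: the timer stands upright on the pad in the empty pocket, both flaps are folded back to about 2.6 rad, and the spare, tickets, bottle and cake were not touched.

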